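# Set up the conical strainer: saucepan under its tip, pestle seated in the cone

## Task

Get the conical strainer ready for pressing a sauce: first slide the small saucepan between the legs of its stand until the bowl is centred under the strainer's tip, to catch the drips, and let go of it. Then take the wooden pestle from the steel insert pan, lower it head down into the strainer without dropping it and let go only when its taper is seated, so that it stands upright in the cone. Do not shove the stand, tip the saucepan or disturb the lemon and the garlic on the range.

Things in the scene. Friction and masses are not known exactly. Their poses are not given: they have to be found in the camera images.
- strainer: conical perforated steel strainer in its three-legged wire stand, one loose piece of 1.6 kg. Origin on the range top, on the cone's axis; z up. The legs (7 mm wire, feet 15 mm across) stand 106 mm from the axis at 30, 150 and 270 degrees from local +x, nearly vertical up to 100 mm; the strainer's flat handle points to local -y, above a leg, reaching 177 mm from the axis at 180 mm height
- cone_seat (a point): point on the strainer's axis, 69 mm above the range top, where the centre of the pestle's blunt tip lies when fully seated. The cone tapers 25 degrees from its axis (3 mm wall) from its open rim (158 mm above the range top, 113 mm across outside, 107 mm inside) to its closed tip 58 mm above the range top
- pan: small saucepan, steel, 0.32 kg, bowl 107 mm across and 46 mm high with one long handle. Origin on its underside, 42 mm from the bowl's centre toward the handle; the handle runs along local -y, rising to its end 95 mm from the origin, where its top is 76 mm high; z up. It slides on the range top
- pan_center (a point): centre of the small saucepan's bowl, on its underside
- pan_grip (a point): point in the saucepan's handle, 62 mm above the underside and 117 mm from the bowl's centre, where the handle can be pinched from above across its width (up to 24 mm, along local x)
- insert: rectangular steel insert pan 152 x 139 mm and 60 mm high (0.6 kg), in which the pestle lies with its handle over the rim on the pan's local -y side. Origin at the centre of its underside, z axis up
- pestle: wooden pestle, 185 mm, 0.22 kg. Origin at the centre of its blunt tip (24 mm across); local z along the axis from tip to handle end. It widens at 25 degrees from the axis to 67 mm across at z = 46 mm (matching the cone), narrows from z = 58 to 74 mm; then an octagonal handle, 26 mm across flats, two flats facing sideways. At the start it lies with the handle raised roughly 30 degrees from level
- pestle_grip (a point): point on the pestle's axis in its handle, 162 mm from the tip and clear outside the insert pan's rim, where it can be pinched
- lemon: lemon, 78 mm long, on the range; leave it alone
- garlic: garlic bulb, 53 mm, on the range; leave it alone
- strainer_gap (a point): point on the range top 170 mm from the strainer's axis along its local +y, in front of the middle of the stand's gap (170 mm clear between the legs at 30 and 150 degrees) through which the saucepan goes in

How it is judged:
By the outcome, as a careful person would: the job done as asked, in the order asked, and still so for the second after the job is handed in, with the robot touching nothing.
It also fails if it takes over 70 s, if anything falls off the work surface, if the arm or the gripper's body presses on something with over 40 N, if the wrist force passes 120 N, or if a joint passes its speed limit or range.

## Robot

A 6-joint arm with a two-finger parallel gripper is mounted at the origin on a cart in front of the work surface, level with it; the furniture and walls round the work are solid. World frame = base frame: x ahead of the robot, y to its left, z up, the work surface at z = 0. Lengths are in m, angles in rad, forces in N, time in s.
With the tool pointing down it reaches from about 0.325 to 0.775 m from the base axis. Payload 5.5 kg.
Tool frame: the origin (TCP) lies at the very end of the fingers, on their centre line; the grasp point (between the pads) lies 19 mm behind it; z points along the fingers, y is the line along which they close (so a half turn about z gives the same grasp; the last joint's range is limited). The gripper opens to 88 mm and grips with 3 to 60 N. Pads are 20 mm wide; open, the fingers measure 115 mm over their backs; the gripper's body (75 mm by 178 mm) begins 61 mm behind the grasp point.
Start: joints at [-1.405, 0.091, 1.231, -0, 1.82, -0.057], TCP at [0.133, -0.585, 0.223] pointing down, gripper open.
Joint ranges: [-2.87, 2.87], [-0.86, 2.18], [0.17, 2.46], [-1.51, 4.65], [0.06, 2.69], [-2.65, 2.65]. Speed limits (rad/s): [2.57, 2.57, 3.01, 3.14, 3.14, 3.14].

## Interface

Orientations are given as a rotation vector (axis times angle).
In Python, from plant import sensors, vision, order gives the robot as it stands.
- The arm moves only by the shell command python3 -m pendant 'ROWS' [FORCE]. ROWS is JSON, a list of rows, each an object of numbers: "jaw": the opening, from 0 (shut) to 1 (fully open); "x", "y", "z": the shift along the tool's x, y, z in m; "wx", "wy", "wz": the turn, a rotation vector about the tool's x, y, z in degrees. In form: [{"jaw": .., "x": .., "y": .., "z": .., "wx": .., "wy": .., "wz": ..}, ...]. A call has 1 to 12 rows; each row is the pose to reach, as a shift and turn from the pose commanded when the call began, along the tool's axes at that moment; what a row does not reach only later rows make up. A row lasts 1/10 s, in which the tool goes at most 50 mm and 8.59 degrees, less where a joint would pass 70% of its speed; a pose out of reach is approached as far as the arm can. A call with a gripper value outside its range is refused whole. The fingers move at their own pace and stop on an object; FORCE is the grip in N (left out, the last holds). Time passes only in rows, so rows that repeat a pose let the fingers close. It gives the time, the measured TCP pose, the force, the opening and the grip force at its end, in the units of the state.
- sensors.state(): the state, without advancing time (a new reading comes with each control period).
- vision.grab_frame(name): name is "scene" or "top" or "wrist"; returns the picture (384x512x3 uint8, red, green, blue); there is no depth.
- vision.get_calibration(name): a dict with "fx", "fy", "cx", "cy" (pixels), "rvec" (rotation vector, rad) and "tvec" (3), from world to camera coordinates, as OpenCV has them. Camera axes: x right, y down, z forward; pixel columns grow to the right and rows downward; lengths in m; the calibration is good to about 2 mm. A picture is of the moment at which its call begins: read the wrist's pose just before it. get_calibration takes no time and is no camera call; for the wrist camera it gives the pose at the moment of the call.
- order.hand_in(): hands the job in; it is judged then, once.
The state is a dict: "clock": time; "qpos": joint angles; "joint_vel": joint speeds; "tau": joint torques, N m; "ee_pos": TCP position; "eef_rot": TCP orientation; "contact_force": force on the tool from outside, world axes, zero at the start; "torque": the same for the moment, N m; "gripper_width": finger opening in m; "grasp_force": force on a finger pad.
Only numpy, scipy, OpenCV 4.12 (cv2) and the standard library are available. Lean on these libraries where they do the work, as an engineer would, in place of code of your own. Each camera call takes 0.05 s, during which the arm holds its last target. There are 200 camera calls.

## Working session

There is one attempt and no reset: what is moved stays moved. The work goes in short steps, Python scripts to look and compute and a shell command to move; the robot and the scene stay as the last step left them, time stands still between calls to the robot, and variables do not carry over. Pictures are saved under pics/ and viewed, at most 11 in all, crops included, and the job is handed in when it is done.

```bash
ls; mkdir -p pics; cat > h.py <<'E'
import numpy as np, cv2
from plant import sensors, vision, order
def grab(n,f):
    im=vision.grab_frame(n)[:,:,::-1]; cv2.imwrite(f,im); return im
def cal(n):
    c=vision.get_calibration(n); K=np.array([[c['fx'],0,c['cx']],[0,c['fy'],c['cy']],[0,0,1]])
    return K,cv2.Rodrigues(np.array(c['rvec'],float))[0],np.array(c['tvec'],float)
def ray(n,u,v,z,C=None):
    K,R,t=C or cal(n); d=R.T@np.linalg.solve(K,[u,v,1]); o=-R.T@t
    return o+d*(z-o[2])/d[2]
def proj(n,P,C=None):
    K,R,t=C or cal(n); p=(np.atleast_2d(P)@R.T+t)@K.T; return p[:,:2]/p[:,2:]
def tri(obs):
    A=np.zeros((3,3));b=np.zeros(3)
    for C,u,v in obs:
        K,R,t=C; d=R.T@np.linalg.solve(K,[u,v,1]); d/=np.linalg.norm(d); o=-R.T@t
        M=np.eye(3)-np.outer(d,d);A+=M;b+=M@o
    return np.linalg.solve(A,b)
def tool(target):
    s=sensors.state(); R=cv2.Rodrigues(np.array(s['eef_rot'],float))[0]
    return R.T@(np.array(target)-s['ee_pos'])
E
python3 - <<'E'
from h import *
a=grab('top','pics/top.png');b=grab('scene','pics/scene.png')
for n in('top','scene'):
    K,R,t=cal(n);print(n,K[0,0],-R.T@t,R.round(2).tolist())
cv2.imwrite('pics/top2.png',cv2.resize(a,(800,600),interpolation=cv2.INTER_CUBIC))
cv2.imwrite('pics/scene2.png',cv2.resize(b,(800,600),interpolation=cv2.INTER_CUBIC))
print(sensors.state())
E
```

```text
pics
top 451.3083336882476 [0.36911634 0.06740951 1.02995819] [[0.02, -1.0, -0.02], [-0.99, -0.01, -0.17], [0.17, 0.02, -0.99]]
scene 458.8480246245383 [0.1045286  0.79898351 0.66856225] [[-0.84, -0.54, 0.01], [-0.32, 0.47, -0.83], [0.44, -0.7, -0.56]]
{'clock': 0.1, 'qpos': array([-1.40471273e+00,  9.17737713e-02,  1.23172153e+00,  5.03873044e-06,
        1.81977622e+00, -5.66617364e-02]), 'joint_vel': array([-0.00128893, -0.00201521, -0.00289182,  0.00053466, -0.00026104,
       -0.00042927]), 'tau': array([ 2.91742770e-03, -4.47859132e+01, -4.07567632e+01,  7.01311044e-02,
        2.84523651e-02, -1.09000559e-04]), 'ee_pos': array([ 0.13252629, -0.58492827,  0.22165061]), 'eef_rot': array([-3.12046237e+00, -3.48980259e-01,  1.36476225e-04]), 'contact_force': array([ 0.78692564,  0.43812585, -0.05740957]), 'torque': array([ 0.01989372, -0.01098922, -0.0156299 ]), 'grasp_force': 0.0, 'gripper_width': 0.08780377001844514}
```

View pics/top2.png

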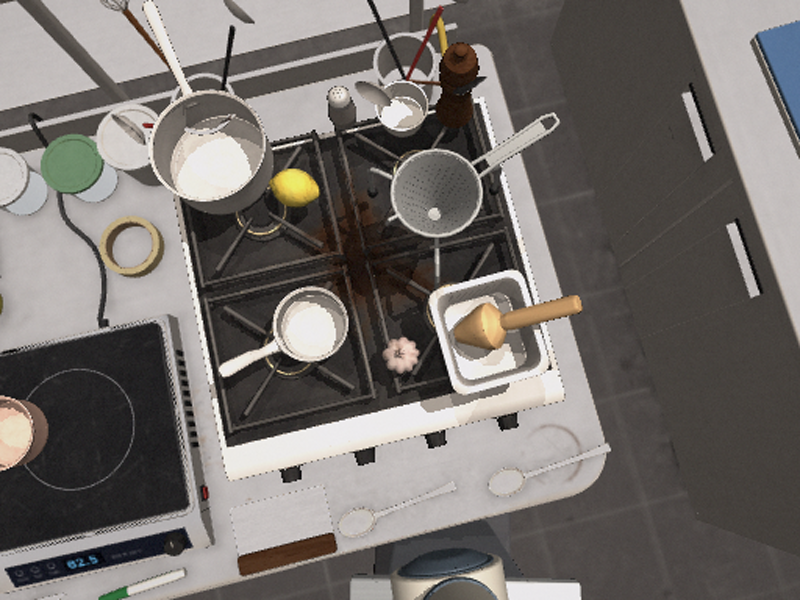

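View pics/scene2.png

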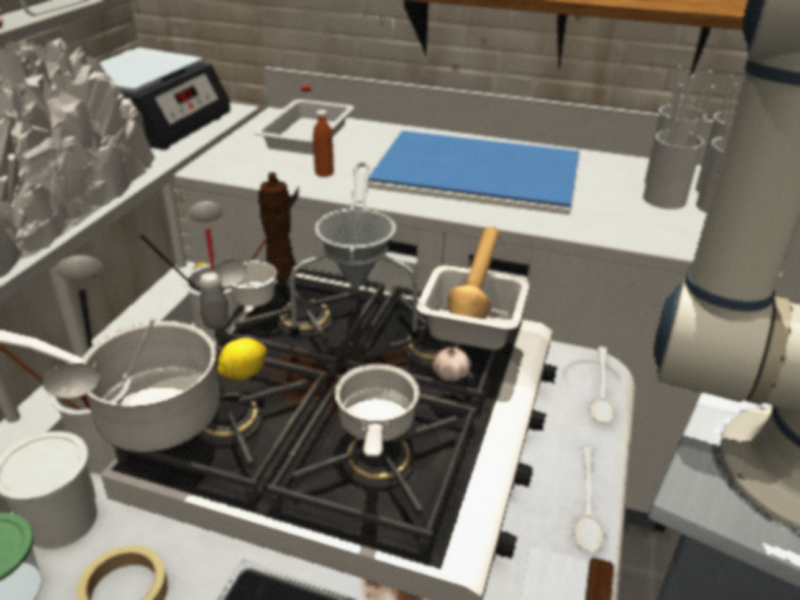

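Top view (800 px): saucepan rim centre (310,325), handle end (222,370); strainer rim centre (436,192), tip spot (434,213), handle end (553,120); insert rim corners about (428,293), (522,271), (553,372), (456,394); pestle handle end (577,304); lemon (296,187), garlic (401,355). The scene view shows the same, with the saucepan rim centre at (377,394), strainer rim centre (356,232) and pestle end (489,232).

```bash
python3 - <<'E'
from h import *
T=cal('top');S=cal('scene');k=.64
def t2(a,b): return tri([(T,a[0]*k,a[1]*k),(S,b[0]*k,b[1]*k)]).round(3)
print('panrim',t2((310,325),(377,394)));print('strrim',t2((436,192),(356,232)))
print('strh',t2((553,120),(361,166)));print('pesend',t2((577,304),(489,232)));print('panh',t2((222,370),(373,450)))
print('panrim',ray('top',310*k,325*k,.046),'hend',ray('top',222*k,370*k,.074))
print('str',ray('top',436*k,192*k,.158),ray('top',434*k,213*k,.06),'h',ray('top',553*k,120*k,.18))
for p in((428,293),(522,271),(553,372),(456,394)):print('ins',ray('top',p[0]*k,p[1]*k,.06).round(3))
print('lemon',ray('top',296*k,187*k,.03),'garlic',ray('top',401*k,355*k,.025))
a=cv2.imread('pics/top.png')
A=cv2.resize(a[90:250,130:380],None,fx=3.2,fy=3.2,interpolation=cv2.INTER_CUBIC)
cv2.imwrite('pics/tc.png',A)
b=cv2.imread('pics/scene.png')
cv2.imwrite('pics/sc.png',cv2.resize(b[95:295,170:350],None,fx=3,fy=3,interpolation=cv2.INTER_CUBIC))
E
```

```text
panrim [0.498 0.223 0.04 ]
strrim [0.658 0.048 0.149]
strh [ 0.75  -0.099  0.177]
pesend [ 0.525 -0.14   0.104]
panh [0.429 0.334 0.075]
panrim [0.4974693  0.22245286 0.046     ] hend [0.4303943  0.33524899 0.074     ]
str [0.6579034  0.04933944 0.158     ] [0.6591621  0.04982039 0.06      ] h [ 0.74804005 -0.0981838   0.18      ]
ins [0.543 0.057 0.06 ]
ins [ 0.577 -0.074  0.06 ]
ins [ 0.436 -0.115  0.06 ]
ins [0.404 0.017 0.06 ]
lemon [0.70544807 0.2542864  0.03      ] garlic [0.45912041 0.09387332 0.025     ]
```

View pics/tc.png

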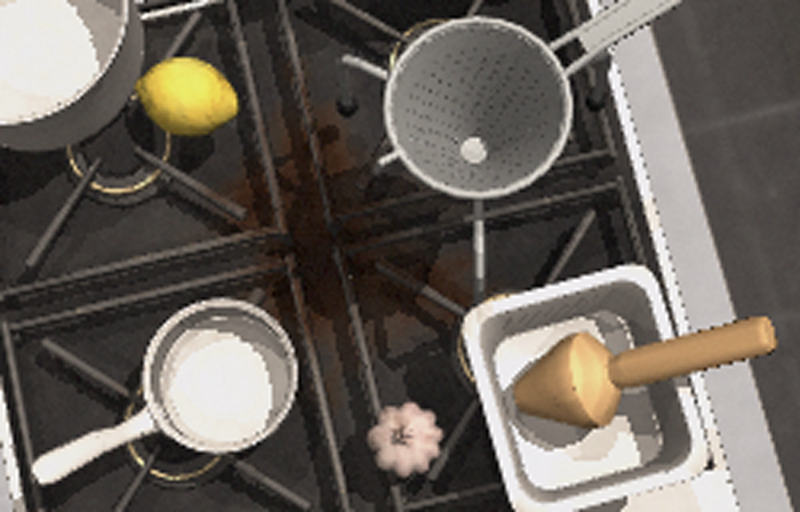

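View pics/sc.png

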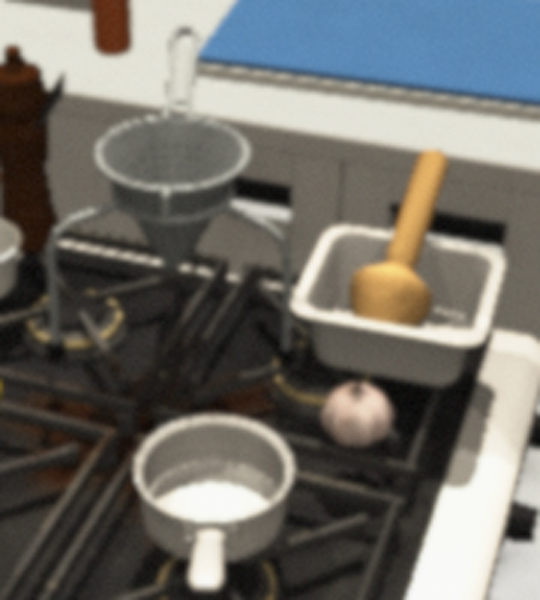

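Strainer axis at about (0.658, 0.050) with its handle toward (0.53,-0.85). The saucepan bowl is at (0.498, 0.223) and its handle direction (-0.51, 0.86) is nearly aligned with the gap. The heights match the given sizes, so I'm moving toward the pan handle.

```bash
P='{"jaw":1,"x":0.443,"y":-0.294,"z":-0.08,"wz":-60}'; python3 -m pendant '[{"jaw":1,"x":0.443,"y":-0.294,"z":-0.08,"wz":-60},{"jaw":1,"x":0.443,"y":-0.294,"z":-0.08,"wz":-60},{"jaw":1,"x":0.443,"y":-0.294,"z":-0.08,"wz":-60},{"jaw":1,"x":0.443,"y":-0.294,"z":-0.08,"wz":-60},{"jaw":1,"x":0.443,"y":-0.294,"z":-0.08,"wz":-60},{"jaw":1,"x":0.443,"y":-0.294,"z":-0.08,"wz":-60},{"jaw":1,"x":0.443,"y":-0.294,"z":-0.08,"wz":-60},{"jaw":1,"x":0.443,"y":-0.294,"z":-0.08,"wz":-60},{"jaw":1,"x":0.443,"y":-0.294,"z":-0.08,"wz":-60},{"jaw":1,"x":0.443,"y":-0.294,"z":-0.08,"wz":-60},{"jaw":1,"x":0.443,"y":-0.294,"z":-0.08,"wz":-60},{"jaw":1,"x":0.443,"y":-0.294,"z":-0.08,"wz":-60}]' 20
cat >> h.py <<'E'
def rel(p,x=None,y=None,z=None):
    """tool-frame shift and turn to TCP p with tool y dir / tool z dir"""
    s=sensors.state(); R=cv2.Rodrigues(np.array(s['eef_rot'],float))[0]
    z=np.array(z,float)/np.linalg.norm(z); y=np.array(y,float); y-=z*(y@z); y/=np.linalg.norm(y)
    G=np.column_stack([np.cross(y,z),y,z])
    w=np.degrees(cv2.Rodrigues(R.T@G)[0].ravel())
    print('shift',(R.T@(np.array(p)-s['ee_pos'])).round(4),'turn',w.round(2),'ee',s['ee_pos'].round(4),'q',s['qpos'].round(2),'F',s['contact_force'].round(1),'w',round(s['gripper_width'],4),'t',s['clock'])
E
python3 -c "
from h import *
rel([.4377,.323,.17],y=[.86,.511,0],z=[0,0,-1])"
```

```text
shift [ 0.4982 -0.818   0.0531] turn [-6.0000e-02 -9.0000e-02 -1.0796e+02] ee [ 0.1325 -0.5849  0.2217] q [-1.4   0.09  1.23  0.    1.82 -0.06] F [ 0.8  0.4 -0.1] w 0.0878 t 0.1validation failed for argument at $[0]...
```

```bash
python3 -m pendant '[{"jaw":1.0,"x":0.443,"y":-0.294,"z":-0.08,"wx":0,"wy":0,"wz":-60},{"jaw":1,"x":0.443,"y":-0.294,"z":-0.08,"wx":0,"wy":0,"wz":-60},{"jaw":1,"x":0.443,"y":-0.294,"z":-0.08,"wx":0,"wy":0,"wz":-60},{"jaw":1,"x":0.443,"y":-0.294,"z":-0.08,"wx":0,"wy":0,"wz":-60},{"jaw":1,"x":0.443,"y":-0.294,"z":-0.08,"wx":0,"wy":0,"wz":-60},{"jaw":1,"x":0.443,"y":-0.294,"z":-0.08,"wx":0,"wy":0,"wz":-60},{"jaw":1,"x":0.443,"y":-0.294,"z":-0.08,"wx":0,"wy":0,"wz":-60},{"jaw":1,"x":0.443,"y":-0.294,"z":-0.08,"wx":0,"wy":0,"wz":-60},{"jaw":1,"x":0.443,"y":-0.294,"z":-0.08,"wx":0,"wy":0,"wz":-60},{"jaw":1,"x":0.443,"y":-0.294,"z":-0.08,"wx":0,"wy":0,"wz":-60},{"jaw":1,"x":0.443,"y":-0.294,"z":-0.08,"wx":0,"wy":0,"wz":-60},{"jaw":1,"x":0.443,"y":-0.294,"z":-0.08,"wx":0,"wy":0,"wz":-60}]' 20
python3 -c "
from h import *
rel([.4377,.323,.17],y=[.86,.511,0],z=[0,0,-1])"
```

```text
clock: 1.3
ee_pos: [0.502, -0.1972, 0.3024]
eef_rot: [-2.523, -1.87, -0.002]
contact_force: [-0.7, 0.4, -0.4]
gripper_width: 0.088
grasp_force: 0.0
shift [ 0.4788 -0.2128  0.133 ] turn [ 2.000e-02 -8.000e-02 -4.762e+01] ee [ 0.502  -0.1972  0.3024] q [-0.44 -0.04  1.22  0.    1.96 -0.14] F [-0.7  0.4 -0.4] w 0.088 t 1.3
```

```bash
python3 -m pendant '[{"jaw":1,"x":0.479,"y":-0.213,"z":0.133,"wx":0,"wy":0,"wz":-48},{"jaw":1,"x":0.479,"y":-0.213,"z":0.133,"wx":0,"wy":0,"wz":-48},{"jaw":1,"x":0.479,"y":-0.213,"z":0.133,"wx":0,"wy":0,"wz":-48},{"jaw":1,"x":0.479,"y":-0.213,"z":0.133,"wx":0,"wy":0,"wz":-48},{"jaw":1,"x":0.479,"y":-0.213,"z":0.133,"wx":0,"wy":0,"wz":-48},{"jaw":1,"x":0.479,"y":-0.213,"z":0.133,"wx":0,"wy":0,"wz":-48},{"jaw":1,"x":0.479,"y":-0.213,"z":0.133,"wx":0,"wy":0,"wz":-48},{"jaw":1,"x":0.479,"y":-0.213,"z":0.133,"wx":0,"wy":0,"wz":-48},{"jaw":1,"x":0.479,"y":-0.213,"z":0.133,"wx":0,"wy":0,"wz":-48},{"jaw":1,"x":0.479,"y":-0.213,"z":0.133,"wx":0,"wy":0,"wz":-48},{"jaw":1,"x":0.479,"y":-0.213,"z":0.133,"wx":0,"wy":0,"wz":-48},{"jaw":1,"x":0.479,"y":-0.213,"z":0.133,"wx":0,"wy":0,"wz":-48}]'
python3 - <<'E'
from h import *
rel([.4377,.323,.043],y=[.86,.511,0],z=[0,0,-1])
a=grab('wrist','pics/w1.png');W=cal('wrist')
c=np.array([.4975,.2225]);h=np.array([-.511,.86])
pts=np.array([[*c,.046],[*(c+.117*h),.07],[*(c+.137*h),.076],[*(c+.06*h),.04]])
p=proj('wrist',pts,W);print(p.round(1))
b=cv2.resize(a,(800,600),interpolation=cv2.INTER_CUBIC)
for q in p: cv2.drawMarker(b,tuple(int(v*800/512) for v in q),(0,0,255),0,12,1)
cv2.imwrite('pics/w1b.png',b)
E
```

```text
clock: 2.5
ee_pos: [0.4362, 0.3226, 0.1664]
eef_rot: [-1.545, -2.732, 0.006]
contact_force: [-0.1, -0.8, -0.7]
gripper_width: 0.0878
grasp_force: 0.0
shift [-0.0006  0.0021  0.1234] turn [-0.27 -0.06  0.3 ] ee [0.4362 0.3226 0.1664] q [ 0.57 -0.06  1.49  0.    1.72  0.03] F [-0.1 -0.8 -0.7] w 0.0878 t 2.5
[[254.8 283.6]
 [255.5 187. ]
 [255.6 166.9]
 [255.1 231. ]]
```

View pics/w1b.png

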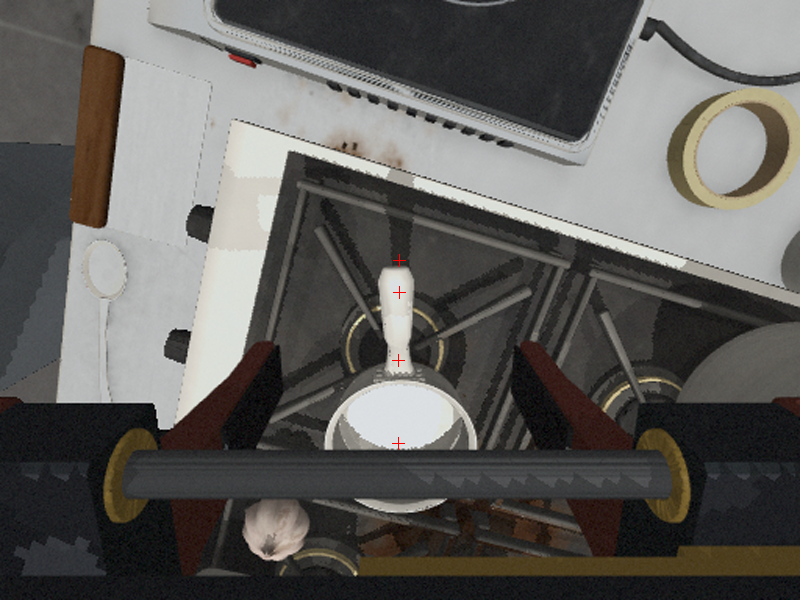

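The wrist view confirms the pan: handle end (396,267), bowl centre about (401,447), a 3 mm correction toward the bowl. The fingers straddle the handle and the way down is clear. Next I descend and grip.

```bash
python3 -m pendant '[{"jaw":1,"x":-0.004,"y":0.002,"z":0.04,"wx":0,"wy":0,"wz":0},{"jaw":1,"x":-0.004,"y":0.002,"z":0.08,"wx":0,"wy":0,"wz":0},{"jaw":1,"x":-0.004,"y":0.002,"z":0.11,"wx":0,"wy":0,"wz":0},{"jaw":1,"x":-0.004,"y":0.002,"z":0.123,"wx":0,"wy":0,"wz":0},{"jaw":0.6,"x":-0.004,"y":0.002,"z":0.123,"wx":0,"wy":0,"wz":0},{"jaw":0.4,"x":-0.004,"y":0.002,"z":0.123,"wx":0,"wy":0,"wz":0},{"jaw":0,"x":-0.004,"y":0.002,"z":0.123,"wx":0,"wy":0,"wz":0},{"jaw":0,"x":-0.004,"y":0.002,"z":0.123,"wx":0,"wy":0,"wz":0},{"jaw":0,"x":-0.004,"y":0.002,"z":0.123,"wx":0,"wy":0,"wz":0},{"jaw":0,"x":-0.004,"y":0.002,"z":0.123,"wx":0,"wy":0,"wz":0}]' 15
python3 - <<'E'
from h import *
d=np.array([-.525,.85]);a=np.array([.658,.05])
s=sensors.state();print(s['grasp_force'],s['contact_force'],s['torque'])
R=cv2.Rodrigues(np.array(s['eef_rot'],float))[0];h=R[:2,0];print(h)
for L in(.231+.117,.117):rel([*(a+L*d),.043],y=[.85,.525,0],z=[0,0,-1])
E
```

```text
clock: 3.55
ee_pos: [0.4421, 0.3178, 0.0472]
eef_rot: [1.552, 2.731, 0.001]
contact_force: [0.5, -0.1, -0.0]
gripper_width: 0.0434
grasp_force: 0.0
0.0 [ 0.51958212 -0.10069211 -0.03695975] [-0.02088424 -0.13940357  0.01856593]
[-0.51167846  0.85917702]
shift [0.007  0.0428 0.0043] turn [ 0.05 -0.   -0.93] ee [0.4421 0.3178 0.0472] q [ 0.56 -0.02  1.66 -0.    1.5   0.02] F [ 0.5 -0.1 -0. ] w 0.0434 t 3.55
shift [-0.2237  0.0465  0.0043] turn [ 0.05 -0.   -0.93] ee [0.4421 0.3178 0.0472] q [ 0.56 -0.02  1.66 -0.    1.5   0.02] F [ 0.5 -0.1 -0. ] w 0.0434 t 3.55
```

```bash
python3 -m pendant '[{"jaw":0,"x":0,"y":0,"z":0,"wx":0,"wy":0,"wz":0},{"jaw":0,"x":0,"y":0,"z":0,"wx":0,"wy":0,"wz":0},{"jaw":0,"x":0,"y":0,"z":0,"wx":0,"wy":0,"wz":0},{"jaw":0,"x":0,"y":0,"z":0,"wx":0,"wy":0,"wz":0},{"jaw":0,"x":0,"y":0,"z":0,"wx":0,"wy":0,"wz":0}]' 15
python3 - <<'E'
from h import *
d=np.array([-.525,.85]);a=np.array([.658,.05])
s=sensors.state();print(s['torque'])
rel([*(a+(.231+.117)*d),.043],y=[.85,.525,0],z=[0,0,-1])
E
```

```text
clock: 4.05
ee_pos: [0.4418, 0.3177, 0.0466]
eef_rot: [-1.552, -2.731, 0.0]
contact_force: [-1.3, 1.0, 0.2]
gripper_width: 0.0211
grasp_force: 15.0
[ 0.01358835  0.0158932  -0.00639175]
shift [0.007  0.0432 0.0036] turn [-0.01 -0.01 -0.93] ee [0.4418 0.3177 0.0466] q [ 0.56 -0.02  1.66  0.    1.5   0.02] F [-1.3  1.   0.2] w 0.0211 t 4.05
```

```bash
python3 -m pendant '[{"jaw":0,"x":0,"y":0.010,"z":0,"wx":0,"wy":0,"wz":-0.5},{"jaw":0,"x":0,"y":0.020,"z":0,"wx":0,"wy":0,"wz":-0.9},{"jaw":0,"x":0,"y":0.030,"z":0,"wx":0,"wy":0,"wz":-0.9},{"jaw":0,"x":0,"y":0.038,"z":0,"wx":0,"wy":0,"wz":-0.9},{"jaw":0,"x":0,"y":0.043,"z":0,"wx":0,"wy":0,"wz":-0.9},{"jaw":0,"x":-0.01,"y":0.0435,"z":0,"wx":0,"wy":0,"wz":-0.9},{"jaw":0,"x":-0.025,"y":0.0435,"z":0,"wx":0,"wy":0,"wz":-0.9},{"jaw":0,"x":-0.04,"y":0.0435,"z":0,"wx":0,"wy":0,"wz":-0.9},{"jaw":0,"x":-0.055,"y":0.044,"z":0,"wx":0,"wy":0,"wz":-0.9},{"jaw":0,"x":-0.07,"y":0.044,"z":0,"wx":0,"wy":0,"wz":-0.9},{"jaw":0,"x":-0.08,"y":0.044,"z":0,"wx":0,"wy":0,"wz":-0.9},{"jaw":0,"x":-0.08,"y":0.044,"z":0,"wx":0,"wy":0,"wz":-0.9}]'
python3 - <<'E'
from h import *
d=np.array([-.525,.85]);a=np.array([.658,.05])
s=sensors.state();print(s['torque'])
rel([*(a+.1145*d),.0466],y=[.85,.525,0],z=[0,0,-1])
t=grab('top','pics/t3.png');cv2.imwrite('pics/t3c.png',cv2.resize(t[60:210,150:350],None,fx=4,fy=4,interpolation=cv2.INTER_CUBIC))
E
```

```text
clock: 5.25
ee_pos: [0.5217, 0.2694, 0.0466]
eef_rot: [1.534, 2.741, -0.001]
contact_force: [0.1, -1.8, -0.3]
gripper_width: 0.0213
grasp_force: 15.0
[-0.19729746 -0.29084609  0.03942828]
shift [-0.1439  0.0011  0.0002] turn [-0.01  0.07 -0.17] ee [0.5217 0.2694 0.0466] q [ 0.42  0.09  1.54 -0.    1.51 -0.13] F [ 0.1 -1.8 -0.3] w 0.0213 t 5.25
```

View pics/t3c.png

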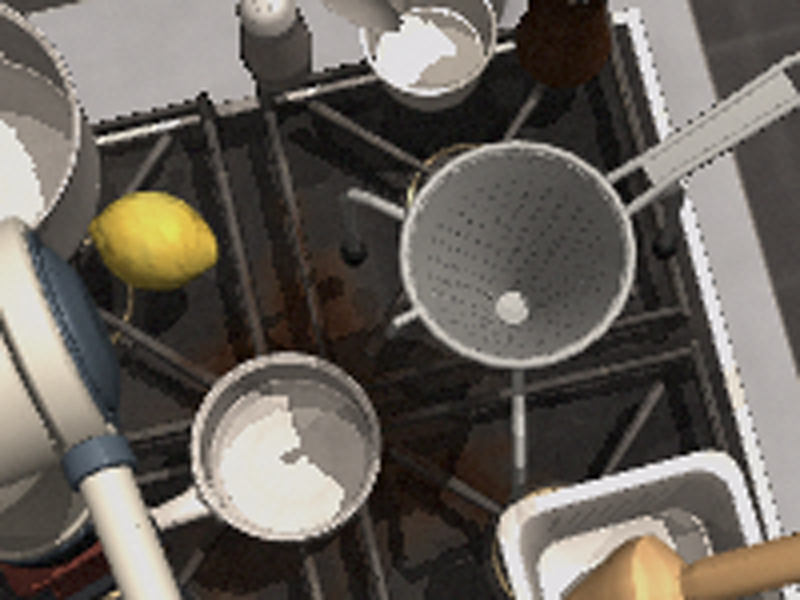

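Crop view: saucepan rim centre (287,447) in line with the gap; strainer rim centre (518,254), tip (512,308), feet at (353,252) and (665,243). Everything is undisturbed.

```bash
python3 - <<'E'
from h import *
T=cal('top')
f=lambda u,v,z:ray('top',150+u/4,60+v/4,z,T)[:2]
c=f(287,447,.046);r=f(518,254,.158);t=f(512,308,.061);a1=f(353,252,.004);a2=f(665,243,.004)
print('pan',c,'rim',r,'tip',t,'feet',a1,a2, 'handle',f(800,78,.18))
ax=(r+t)/2
for q in(a1,a2):v=q-ax;print(np.linalg.norm(v),np.degrees(np.arctan2(v[1],v[0])))
s=sensors.state();e=s['ee_pos'][:2];print('tcp-pan',np.linalg.norm(e-c))
R=cv2.Rodrigues(np.array(s['eef_rot'],float))[0];print('axis',ax,'pan->axis in tool',R.T@np.array([*(ax-c),0]))
E
```

```text
pan [0.57979807 0.17358048] rim [0.65661611 0.04840096] tip [0.65730359 0.04928767] feet [0.70741297 0.14276884] [ 0.71524614 -0.04176044] handle [ 0.74225827 -0.09031359]
0.10661770401723003 61.75679063719748
0.10773352353614549 -57.246710696028615
tcp-pan 0.1128722360466201
axis [0.65695985 0.04884432] pan->axis in tool [-1.46672502e-01  4.61430097e-04  1.23383203e-04]
```

```bash
python3 -m pendant '[{"jaw":0,"x":-0.01,"y":0.0005,"z":0,"wx":0,"wy":0,"wz":0},{"jaw":0,"x":-0.025,"y":0.0005,"z":0,"wx":0,"wy":0,"wz":0},{"jaw":0,"x":-0.04,"y":0.0005,"z":0,"wx":0,"wy":0,"wz":0},{"jaw":0,"x":-0.055,"y":0.0005,"z":0,"wx":0,"wy":0,"wz":0},{"jaw":0,"x":-0.07,"y":0.0005,"z":0,"wx":0,"wy":0,"wz":0},{"jaw":0,"x":-0.085,"y":0.0005,"z":0,"wx":0,"wy":0,"wz":0},{"jaw":0,"x":-0.1,"y":0.0005,"z":0,"wx":0,"wy":0,"wz":0},{"jaw":0,"x":-0.115,"y":0.0005,"z":0,"wx":0,"wy":0,"wz":0},{"jaw":0,"x":-0.13,"y":0.0005,"z":0,"wx":0,"wy":0,"wz":0},{"jaw":0,"x":-0.14,"y":0.0005,"z":0,"wx":0,"wy":0,"wz":0},{"jaw":0,"x":-0.147,"y":0.0005,"z":0,"wx":0,"wy":0,"wz":0},{"jaw":0,"x":-0.147,"y":0.0005,"z":0,"wx":0,"wy":0,"wz":0}]'
python3 - <<'E'
from h import *
s=sensors.state();R=cv2.Rodrigues(np.array(s['eef_rot'],float))[0]
print('bowl est',s['ee_pos'][:2]-.1129*R[:2,0],s['torque'],s['clock'])
E
```

```text
clock: 6.5
ee_pos: [0.5989, 0.1453, 0.0466]
eef_rot: [1.532, 2.742, -0.001]
contact_force: [0.0, -0.8, -1.2]
gripper_width: 0.0213
grasp_force: 15.0
bowl est [0.65804986 0.04917644] [-0.23430474 -0.21535279 -0.00898188] 6.5
```

```bash
python3 -m pendant '[{"jaw":0.4,"x":0,"y":0,"z":0,"wx":0,"wy":0,"wz":0},{"jaw":0.6,"x":0,"y":0,"z":0,"wx":0,"wy":0,"wz":0},{"jaw":0.7,"x":0,"y":0,"z":0,"wx":0,"wy":0,"wz":0},{"jaw":0.7,"x":0,"y":0,"z":0,"wx":0,"wy":0,"wz":0},{"jaw":0.7,"x":0.002,"y":0,"z":-0.02,"wx":0,"wy":0,"wz":0},{"jaw":0.7,"x":0.01,"y":0,"z":-0.05,"wx":0,"wy":0,"wz":0},{"jaw":0.7,"x":0.02,"y":0,"z":-0.09,"wx":0,"wy":0,"wz":0},{"jaw":0.7,"x":0.03,"y":0,"z":-0.14,"wx":0,"wy":0,"wz":0},{"jaw":0.7,"x":0.03,"y":0,"z":-0.19,"wx":0,"wy":0,"wz":0},{"jaw":0.7,"x":0.03,"y":0,"z":-0.24,"wx":0,"wy":0,"wz":0},{"jaw":0.7,"x":0.03,"y":0,"z":-0.27,"wx":0,"wy":0,"wz":0}]'
python3 - <<'E'
from h import *
rel([.53,-.19,.30],y=[.97,.24,0],z=[0,.0,-1])
rel([.53,-.19,.30],y=[-.97,-.24,0],z=[0,.0,-1])
t=grab('scene','pics/s4.png');a=t[120:245,170:310]
u=grab('top','pics/t4.png')[70:195,220:390]
cv2.imwrite('pics/c4.png',np.hstack([cv2.resize(x,None,fx=2.5,fy=2.5,interpolation=cv2.INTER_CUBIC) for x in(a,u)]))
E
```

```text
clock: 7.6
ee_pos: [0.5824, 0.1725, 0.3219]
eef_rot: [1.528, 2.74, 0.006]
contact_force: [-0.0, -0.3, -0.2]
gripper_width: 0.0612
grasp_force: 0.0
shift [-0.2808 -0.2352  0.0211] turn [ 0.34  0.05 17.8 ] ee [0.5824 0.1725 0.3219] q [ 0.23  0.15  0.99  0.    2.   -0.32] F [-0.  -0.3 -0.2] w 0.0612 t 7.6
shift [-0.2808 -0.2352  0.0211] turn [-8.000e-02  4.800e-01 -1.622e+02] ee [0.5824 0.1725 0.3219] q [ 0.23  0.15  0.99  0.    2.   -0.32] F [-0.  -0.3 -0.2] w 0.0612 t 7.6
```

View pics/c4.png

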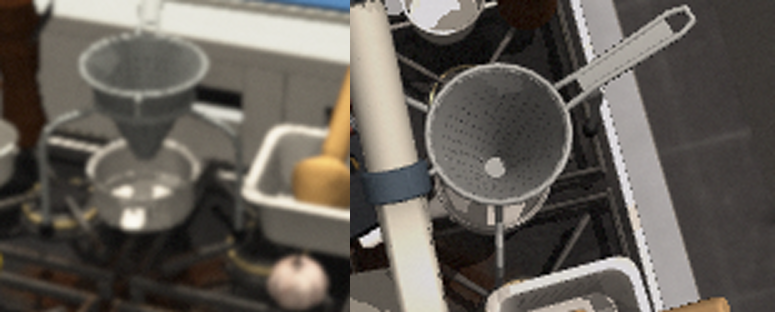

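The saucepan sits under the cone: tip at (149,158) inside the pan rim, which spans 87–201, in the scene half. In the top half the pan spans 438–554. Strainer and garlic are undisturbed. Now I check the pan centring numerically and get the pestle pose.

```bash
python3 - <<'E'
from h import *
T=cal('top');S=cal('scene')
th=np.linspace(0,2*np.pi,90);c=np.c_[.657+.0535*np.cos(th),.049+.0535*np.sin(th),0*th+.046]
p=proj('top',c,T);print('top exp L,R,bottom',(p[:,0].min()-220)*2.5+350,(p[:,0].max()-220)*2.5+350,(p[:,1].max()-70)*2.5)
p=proj('scene',c,S);print('scene exp L,R,t,b',(p[:,0].min()-170)*2.5,(p[:,0].max()-170)*2.5,(p[:,1].min()-120)*2.5,(p[:,1].max()-120)*2.5)
e=ray('top',370,194.1,.104,T);b=ray('top',321.3,206.3,.049,T);print('pestle end',e,'start',b,np.linalg.norm(e-b))
ax=(e-b)/np.linalg.norm(e-b);print('axis',ax)
g=e-.023*ax;print('grip',g)
h=np.array([*ax[:2],0]);h/=np.linalg.norm(h);y=np.array([-h[1],h[0],0]);z=np.array([0,0,-.866])-.5*h
print('h',h,'y',y)
rel(g+.019*z-.11*z,y=y,z=z)
E
```

```text
top exp L,R,bottom 435.70731790986196 554.3218581497053 230.38173029868767
scene exp L,R,t,b 89.09562939626632 199.0464264201121 134.5743880505148 195.66373227531187
pestle end [ 0.52446767 -0.14171485  0.104     ] start [ 0.50503048 -0.04737195  0.049     ] 0.11092064173546905
axis [ 0.1752351 -0.8505442  0.49585  ]
grip [ 0.52043727 -0.12215234  0.09259545]
h [ 0.20178886 -0.97942905  0.        ] y [0.97942905 0.20178886 0.        ]
shift [-0.26   -0.2254  0.1508] turn [-4.65 29.78 19.75] ee [0.5832 0.1726 0.3237] q [ 0.23  0.15  0.98  0.    1.99 -0.32] F [0.2 0.5 0.9] w 0.0612 t 7.7
```

```bash
python3 -m pendant '[{"jaw":1,"x":-0.03,"y":-0.03,"z":0,"wx":0,"wy":0,"wz":6},{"jaw":1,"x":-0.06,"y":-0.06,"z":0,"wx":0,"wy":0,"wz":12},{"jaw":1,"x":-0.09,"y":-0.09,"z":0,"wx":0,"wy":0,"wz":19},{"jaw":1,"x":-0.12,"y":-0.12,"z":0,"wx":-1,"wy":7,"wz":20},{"jaw":1,"x":-0.16,"y":-0.15,"z":0.01,"wx":-2.5,"wy":15,"wz":20},{"jaw":1,"x":-0.20,"y":-0.18,"z":0.02,"wx":-3.5,"wy":22,"wz":20},{"jaw":1,"x":-0.23,"y":-0.205,"z":0.05,"wx":-4.65,"wy":29.8,"wz":19.8},{"jaw":1,"x":-0.26,"y":-0.225,"z":0.09,"wx":-4.65,"wy":29.8,"wz":19.8},{"jaw":1,"x":-0.26,"y":-0.225,"z":0.13,"wx":-4.65,"wy":29.8,"wz":19.8},{"jaw":1,"x":-0.26,"y":-0.225,"z":0.15,"wx":-4.65,"wy":29.8,"wz":19.8},{"jaw":1,"x":-0.26,"y":-0.225,"z":0.15,"wx":-4.65,"wy":29.8,"wz":19.8},{"jaw":1,"x":-0.26,"y":-0.225,"z":0.15,"wx":-4.65,"wy":29.8,"wz":19.8}]' 50
python3 - <<'E'
from h import *
g=np.array([.5204,-.1222,.0926]);h=np.array([.2018,-.9794,0]);y=np.array([.9794,.2018,0]);z=np.array([0,0,-.866])-.5*h
rel(g+.019*z,y=y,z=z)
a=grab('wrist','pics/w5.png');W=cal('wrist')
ax=np.array([.1752,-.8505,.4959])
p=proj('wrist',[g+.023*ax,g,g-.088*ax,g-.104*ax],W);print(p.round(1))
b=cv2.resize(a,(800,600),interpolation=cv2.INTER_CUBIC)
for q in p: cv2.drawMarker(b,tuple(int(v*800/512) for v in q),(0,0,255),0,12,1)
cv2.imwrite('pics/w5b.png',b)
E
```

```text
clock: 8.9
ee_pos: [0.5272, -0.1668, 0.1665]
eef_rot: [-1.706, -2.084, -0.445]
contact_force: [0.0, 0.4, 1.2]
gripper_width: 0.0877
grasp_force: 0.0
shift [0.002  0.0033 0.1055] turn [-0.56 -0.07 -0.39] ee [ 0.5272 -0.1668  0.1665] q [-0.59  0.25  1.23  0.39  2.02 -0.68] F [0.  0.4 1.2] w 0.0877 t 8.9
[[255.9 211.1]
 [255.8 190.8]
 [255.7 131.6]
 [255.7 123.1]]
```

View pics/w5b.png

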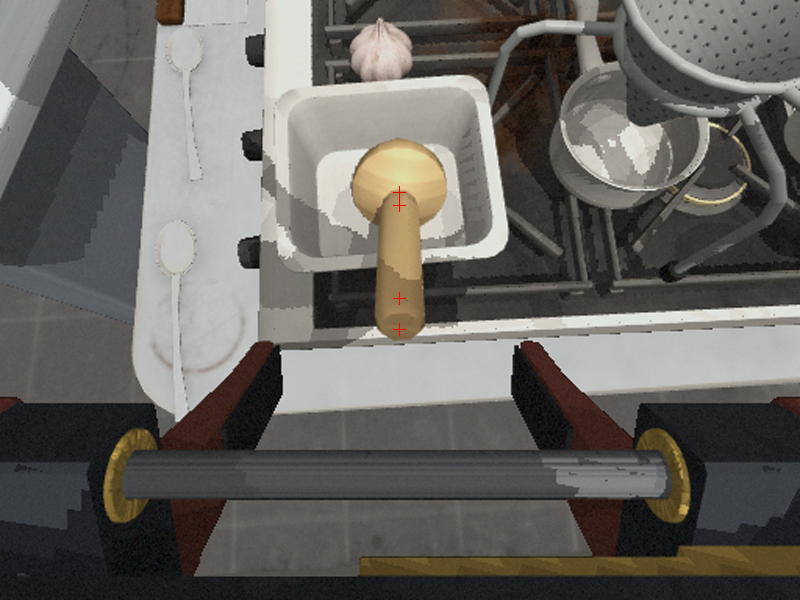

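The wrist view shows the pestle handle end at (401,325), predicted (400,330), and the axis vertical in the picture. The estimate holds, so I approach along the tool axis and grip.

```bash
python3 -m pendant '[{"jaw":1,"x":0.002,"y":0.002,"z":0.03,"wx":-0.5,"wy":0,"wz":-0.4},{"jaw":1,"x":0.002,"y":0.003,"z":0.06,"wx":-0.5,"wy":0,"wz":-0.4},{"jaw":0.9,"x":0.002,"y":0.003,"z":0.085,"wx":-0.5,"wy":0,"wz":-0.4},{"jaw":0.8,"x":0.002,"y":0.003,"z":0.1,"wx":-0.5,"wy":0,"wz":-0.4},{"jaw":0.6,"x":0.002,"y":0.003,"z":0.106,"wx":-0.5,"wy":0,"wz":-0.4},{"jaw":0.4,"x":0.002,"y":0.003,"z":0.106,"wx":-0.5,"wy":0,"wz":-0.4},{"jaw":0,"x":0.002,"y":0.003,"z":0.106,"wx":-0.5,"wy":0,"wz":-0.4},{"jaw":0,"x":0.002,"y":0.003,"z":0.106,"wx":-0.5,"wy":0,"wz":-0.4},{"jaw":0,"x":0.002,"y":0.003,"z":0.106,"wx":-0.5,"wy":0,"wz":-0.4},{"jaw":0,"x":0.002,"y":0.003,"z":0.106,"wx":-0.5,"wy":0,"wz":-0.4},{"jaw":0,"x":0.002,"y":0.003,"z":0.106,"wx":-0.5,"wy":0,"wz":-0.4},{"jaw":0,"x":0.002,"y":0.003,"z":0.106,"wx":-0.5,"wy":0,"wz":-0.4}]' 55
python3 -m pendant '[{"jaw":0,"x":0,"y":0,"z":0,"wx":0,"wy":0,"wz":0},{"jaw":0,"x":0,"y":0,"z":0,"wx":0,"wy":0,"wz":0},{"jaw":0,"x":0,"y":0,"z":0,"wx":0,"wy":0,"wz":0}]' 55
python3 - <<'E'
from h import *
s=sensors.state();print(s['torque'],s['contact_force'])
E
```

```text
clock: 10.15
ee_pos: [0.5186, -0.1135, 0.0761]
eef_rot: [-1.705, -2.093, -0.457]
contact_force: [1.1, -0.1, 1.6]
gripper_width: 0.0252
grasp_force: 54.8
clock: 10.45
ee_pos: [0.5186, -0.1134, 0.076]
eef_rot: [-1.705, -2.093, -0.457]
contact_force: [0.3, -1.2, 2.0]
gripper_width: 0.0249
grasp_force: 54.8
[-0.17765264 -0.15536579 -0.01786578] [ 0.30532327 -1.18078647  1.98943765]
```

```bash
python3 -m pendant '[{"jaw":0,"x":0.0075,"y":0,"z":-0.013,"wx":0,"wy":0,"wz":0},{"jaw":0,"x":0.0175,"y":0,"z":-0.03,"wx":0,"wy":0,"wz":0},{"jaw":0,"x":0.03,"y":0,"z":-0.052,"wx":0,"wy":0,"wz":0},{"jaw":0,"x":0.045,"y":0,"z":-0.078,"wx":0,"wy":0,"wz":0},{"jaw":0,"x":0.06,"y":0,"z":-0.104,"wx":0,"wy":0,"wz":0},{"jaw":0,"x":0.075,"y":0,"z":-0.13,"wx":0,"wy":0,"wz":0},{"jaw":0,"x":0.09,"y":0,"z":-0.156,"wx":0,"wy":0,"wz":0},{"jaw":0,"x":0.105,"y":0,"z":-0.182,"wx":0,"wy":0,"wz":0},{"jaw":0,"x":0.12,"y":0,"z":-0.208,"wx":0,"wy":0,"wz":0},{"jaw":0,"x":0.13,"y":0,"z":-0.225,"wx":0,"wy":0,"wz":0},{"jaw":0,"x":0.14,"y":0,"z":-0.242,"wx":0,"wy":0,"wz":0},{"jaw":0,"x":0.14,"y":0,"z":-0.242,"wx":0,"wy":0,"wz":0}]' 55
python3 - <<'E'
from h import *
s=sensors.state();R=cv2.Rodrigues(np.array(s['eef_rot'],float))[0]
print(s['torque'],s['qpos'].round(2),R.round(3).tolist())
# grasped pestle's tip direction in tool from a wrist look: save
a=grab('wrist','pics/w6.png')
# target: tool z 30 deg off down, horizontal comp along u ; grip over strainer
ax=np.array([.657,.049])
for az in(-80,-45,0):
    u=np.array([np.cos(np.radians(az)),np.sin(np.radians(az)),0]);z=np.array([0,0,-.866])+.5*u
    y=np.cross([0,0,1],u)  # try sign such that x points back
    x=np.cross(y,z)
    if x@u>0: y=-y
    print(az);rel(np.array([*ax,.40])+.019*z,y=y,z=z)
E
```

```text
clock: 11.65
ee_pos: [0.5183, -0.1131, 0.3587]
eef_rot: [-1.706, -2.098, -0.458]
contact_force: [0.4, -0.7, -1.7]
gripper_width: 0.0252
grasp_force: 54.8
[-0.65724823 -0.23851259  0.03052526] [-0.53  0.19  0.96  0.51  2.28 -0.45] [[-0.178, 0.979, -0.098], [0.849, 0.203, 0.487], [0.497, 0.004, -0.868]]
-80
shift [0.1184 0.1683 0.0374] turn [  0.12 -59.87   1.75] ee [ 0.5185 -0.1132  0.3567] q [-0.53  0.19  0.97  0.51  2.28 -0.45] F [-0.6 -0.3 -3.2] w 0.0252 t 11.7
-45
shift [0.1197 0.1738 0.0382] turn [  0.07 -58.08 -34.85] ee [ 0.5185 -0.1132  0.3567] q [-0.53  0.19  0.97  0.51  2.28 -0.45] F [-0.6 -0.3 -3.2] w 0.0252 t 11.7
0
shift [0.1249 0.1779 0.0412] turn [  0.   -49.86 -81.48] ee [ 0.5185 -0.1132  0.3567] q [-0.53  0.19  0.97  0.51  2.28 -0.45] F [-0.6 -0.3 -3.2] w 0.0252 t 11.7
```

```bash
python3 -m pendant '[{"jaw":0,"x":0.0,"y":0.01,"z":-0.03,"wx":0,"wy":-5,"wz":-3},{"jaw":0,"x":0.01,"y":0.03,"z":-0.03,"wx":0,"wy":-10,"wz":-6},{"jaw":0,"x":0.02,"y":0.05,"z":-0.03,"wx":0,"wy":-16,"wz":-9.6},{"jaw":0,"x":0.035,"y":0.07,"z":-0.02,"wx":0,"wy":-22,"wz":-13.2},{"jaw":0,"x":0.05,"y":0.09,"z":-0.01,"wx":0,"wy":-28,"wz":-16.8},{"jaw":0,"x":0.065,"y":0.11,"z":0,"wx":0,"wy":-34,"wz":-20.4},{"jaw":0,"x":0.08,"y":0.13,"z":0.01,"wx":0,"wy":-40,"wz":-24},{"jaw":0,"x":0.095,"y":0.145,"z":0.02,"wx":0,"wy":-46,"wz":-27.6},{"jaw":0,"x":0.11,"y":0.16,"z":0.03,"wx":0,"wy":-52,"wz":-31.2},{"jaw":0,"x":0.12,"y":0.17,"z":0.038,"wx":0,"wy":-56,"wz":-33.6},{"jaw":0,"x":0.12,"y":0.174,"z":0.038,"wx":0,"wy":-58,"wz":-34.9},{"jaw":0,"x":0.12,"y":0.174,"z":0.038,"wx":0,"wy":-58,"wz":-34.9}]' 55
python3 - <<'E'
from h import *
s=sensors.state();R=cv2.Rodrigues(np.array(s['eef_rot'],float))[0]
print(s['torque'],s['qpos'].round(2),'grasp pt',s['ee_pos']-.019*R[:,2],R.round(3).tolist())
t=grab('scene','pics/s7.png')
u=grab('top','pics/t7.png')
g=s['ee_pos']-.019*R[:,2]
P=[g,g-[0,0,.162],g+[0,0,.023]]
for n in('scene','top'):print(n,proj(n,P).round(1).tolist())
a=t[60:240,190:290];b=u[40:220,200:390]
cv2.imwrite('pics/c7.png',np.hstack([cv2.resize(x,None,fx=2.75,fy=2.75,interpolation=cv2.INTER_CUBIC) for x in(a,b)]))
E
```

```text
clock: 12.9
ee_pos: [0.6632, 0.0443, 0.3788]
eef_rot: [1.009, 2.453, -0.271]
contact_force: [0.4, 0.1, -2.6]
gripper_width: 0.0257
grasp_force: 54.8
[0.31357795 0.13295241 0.00329969] [ 0.24  0.05  1.07 -0.44  1.72 -0.68] grasp pt [0.65661726 0.05099717 0.39528267] [[-0.619, 0.704, 0.348], [0.611, 0.71, -0.35], [-0.494, -0.004, -0.87]]
scene [[224.2, 41.4], [225.8, 115.4], [224.0, 29.6]]
top [[281.8, 73.2], [279.1, 110.6], [282.3, 66.4]]
```

View pics/c7.png

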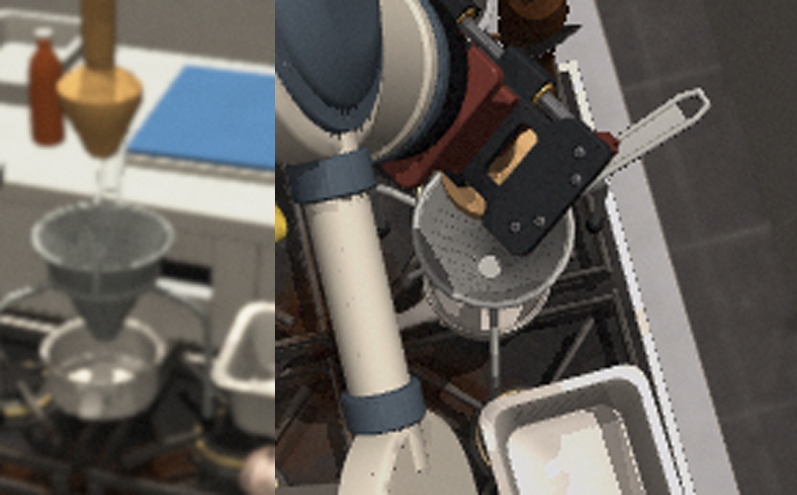

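```bash
cat > fit.py <<'E'
from h import *
from scipy.optimize import minimize
T=cal('top');S=cal('scene')
prof=[(0,.012),(.046,.0335),(.058,.0335),(.074,.013),(.15,.013)]
def sil(n,C,tip,ax,k=4):
    a=np.cross(ax,[1,0,0]);a/=np.linalg.norm(a);b=np.cross(ax,a);th=np.linspace(0,2*np.pi,48)
    m=np.zeros((384*k,512*k),np.uint8)
    rings=[proj(n,tip+z*ax+r*(np.outer(np.cos(th),a)+np.outer(np.sin(th),b)),C) for z,r in prof]
    for i in range(4): cv2.fillConvexPoly(m,cv2.convexHull((np.vstack(rings[i:i+2])*k).round().astype(np.int32)),255)
    return cv2.resize(m,(512,384),interpolation=cv2.INTER_AREA)/255.
def wood(im):
    h=cv2.cvtColor(im,cv2.COLOR_BGR2HSV); return ((h[...,0]>5)&(h[...,0]<25)&(h[...,1]>80)&(h[...,2]>60))
def fit(si,ti,g,sroi,troi):
    ws,wt=wood(si),wood(ti);hv=cv2.cvtColor(ti,cv2.COLOR_BGR2HSV)[...,2]
    val=(wt|(hv>75))
    def cost(p):
        ax=np.array([p[0],p[1],1.]);ax/=np.linalg.norm(ax);tip=g-(.162+p[2])*ax
        A=sil('s',S,tip,ax)-ws;B=(sil('t',T,tip,ax)-wt)*val
        return (A[sroi]**2).sum()+(B[troi]**2).sum()+(p[2]/.004)**2
    best=min((minimize(cost,[a,b,0],method='Nelder-Mead',options=dict(initial_simplex=[[a,b,0],[a+.04,b,0],[a,b+.04,0],[a,b,.004]],xatol=1e-3,fatol=.1)) for a in(-.04,.04) for b in(-.04,.04)),key=lambda r:r.fun)
    p=best.x;ax=np.array([p[0],p[1],1.]);ax/=np.linalg.norm(ax);print('axis',p,'cost',best.fun,'tip',g-(.162+p[2])*ax,'vertical cost',cost([0,0,0]));return p
E
python3 - <<'E'
from fit import *
s=sensors.state();R=cv2.Rodrigues(np.array(s['eef_rot'],float))[0];g=s['ee_pos']-.019*R[:,2]
si,ti=cv2.imread('pics/s7.png'),cv2.imread('pics/t7.png')
sr=np.s_[70:125,205:248];tr=np.s_[100:124,255:290]
print(wood(si)[sr].sum(),wood(ti)[tr].sum())
fit(si,ti,g,sr,tr)
E
```

```text
1129 175
axis [ 0.0110841  -0.02257477  0.00028546] cost 318.4463693333302 tip [0.65502832 0.05289317 0.23512183] vertical cost 350.3231526336025
```

```bash
python3 - <<'E'
from fit import *
s=sensors.state();R=cv2.Rodrigues(np.array(s['eef_rot'],float))[0];g=s['ee_pos']-.019*R[:,2]
si,ti=cv2.imread('pics/s7.png'),cv2.imread('pics/t7.png')
ax=np.array([0,0,1.]);M=sil('s',S,g-.162*ax,ax)>.5;N=sil('t',T,g-.162*ax,ax)>.5
w=wood(si);
for v in range(66,122,4):
    f=lambda m:(np.flatnonzero(m[v,210:250])+210)[[0,-1]].tolist() if m[v,210:250].any() else None
    print(v,f(w),f(M),w[v,210:250].sum())
w=wood(ti);hv=cv2.cvtColor(ti,cv2.COLOR_BGR2HSV)[...,2]
for v in range(98,122,2): print(v,''.join('#' if w[v,u]&N[v,u] else 'w' if w[v,u] else ('.' if hv[v,u]<75 else ('m' if N[v,u] else ' ')) for u in range(250,295)))
E
```

```text
66 [220, 231] [219, 231] 12
70 [220, 231] [219, 231] 12
74 [220, 231] [219, 231] 12
78 [220, 230] [219, 231] 11
82 [210, 230] [218, 233] 12
86 [210, 236] [212, 239] 27
90 [210, 240] [210, 241] 31
94 [210, 240] [210, 241] 31
98 [210, 239] [212, 239] 30
102 [210, 237] [214, 237] 28
106 [210, 235] [216, 235] 21
110 [210, 233] [218, 233] 17
114 [222, 231] [220, 231] 10
118 None None 0
98 ...   .w.........................#######.....
100   .  ........................#..######.......
102    .....   .................########m........
104    ....    w#...............#######..........
106  .....     w###...............###............
108 ..          w#########.......................
110 .            w##########.....................
112               ww##########...................
114                www#########..................
116                  www######...................
118               .     .wwww....................
120                    .     ...................
```

```bash
python3 - <<'E'
from h import *
s=sensors.state();R=cv2.Rodrigues(np.array(s['eef_rot'],float))[0];g=s['ee_pos']-.019*R[:,2]
w=np.array([-.0226,-.011,0]);D=cv2.Rodrigues(w)[0];print('turn',np.degrees(R.T@w).round(2))
for z in(.26,.24):
    p=np.array([.657,.049,z])+.019*D@R[:,2];print((R.T@(p-s['ee_pos'])).round(4))
E
```

```text
turn [ 0.41 -1.36 -0.23]
[ 6.720e-02 -1.000e-04  1.195e-01]
[ 0.0771 -0.      0.1369]
```

```bash
python3 -m pendant '[{"jaw":0,"x":0.004,"y":0,"z":0.007,"wx":0.4,"wy":-1.4,"wz":-0.2},{"jaw":0,"x":0.012,"y":0,"z":0.021,"wx":0.4,"wy":-1.4,"wz":-0.2},{"jaw":0,"x":0.022,"y":0,"z":0.039,"wx":0.4,"wy":-1.4,"wz":-0.2},{"jaw":0,"x":0.032,"y":0,"z":0.057,"wx":0.4,"wy":-1.4,"wz":-0.2},{"jaw":0,"x":0.042,"y":0,"z":0.075,"wx":0.4,"wy":-1.4,"wz":-0.2},{"jaw":0,"x":0.052,"y":0,"z":0.093,"wx":0.4,"wy":-1.4,"wz":-0.2},{"jaw":0,"x":0.06,"y":0,"z":0.107,"wx":0.4,"wy":-1.4,"wz":-0.2},{"jaw":0,"x":0.065,"y":0,"z":0.116,"wx":0.4,"wy":-1.4,"wz":-0.2},{"jaw":0,"x":0.067,"y":0,"z":0.1195,"wx":0.4,"wy":-1.4,"wz":-0.2},{"jaw":0,"x":0.067,"y":0,"z":0.1195,"wx":0.4,"wy":-1.4,"wz":-0.2}]' 55
python3 - <<'E'
from h import *
s=sensors.state();R=cv2.Rodrigues(np.array(s['eef_rot'],float))[0]
print('g',s['ee_pos']-.019*R[:,2],'down',R.T@[0,0,-1],s['torque'])
T=cal('top');t=grab('scene','pics/s8.png');u=grab('top','pics/t8.png')
cv2.imwrite('pics/c8.png',np.hstack([cv2.resize(x,None,fx=3.4,fy=3.4,interpolation=cv2.INTER_CUBIC) for x in(t[90:235,180:280],u[70:215,230:350])]))
E
```

```text
clock: 14.0
ee_pos: [0.6649, 0.0411, 0.2453]
eef_rot: [1.004, 2.428, -0.289]
contact_force: [0.3, -1.0, -2.9]
gripper_width: 0.0255
grasp_force: 54.8
g [0.65800053 0.04818074 0.26151923] down [0.51726778 0.0069734  0.8557952 ] [0.30169278 0.16735584 0.03546074]
```

View pics/c8.png

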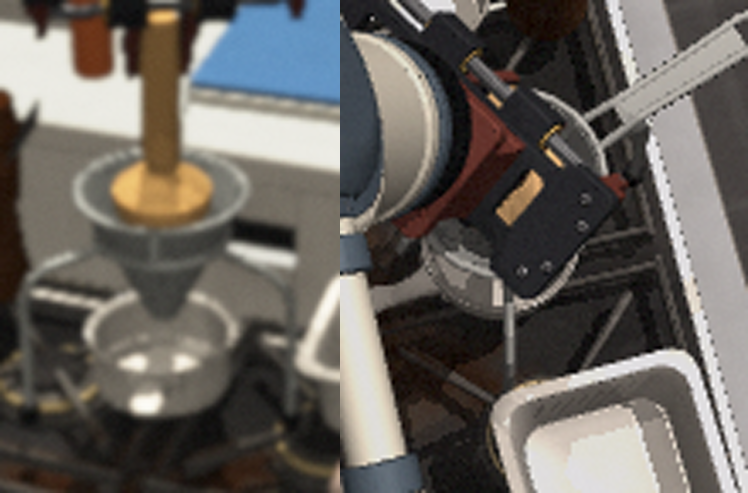

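The pestle head (110–212, centre 161) is centred in the strainer rim (74–248, centre 161) and the handle is upright. I lower it with a force check.

```bash
python3 -m pendant '[{"jaw":0,"x":0.0026,"y":0,"z":0.0043,"wx":0,"wy":0,"wz":0},{"jaw":0,"x":0.0052,"y":0,"z":0.0086,"wx":0,"wy":0,"wz":0},{"jaw":0,"x":0.0078,"y":0,"z":0.0128,"wx":0,"wy":0,"wz":0},{"jaw":0,"x":0.0103,"y":0,"z":0.017,"wx":0,"wy":0,"wz":0},{"jaw":0,"x":0.0119,"y":0,"z":0.0197,"wx":0,"wy":0,"wz":0},{"jaw":0,"x":0.0119,"y":0,"z":0.0197,"wx":0,"wy":0,"wz":0},{"jaw":0,"x":0.0129,"y":0,"z":0.0214,"wx":0,"wy":0,"wz":0},{"jaw":0,"x":0.0129,"y":0,"z":0.0214,"wx":0,"wy":0,"wz":0}]' 55
python3 - <<'E'
from h import *
s=sensors.state();R=cv2.Rodrigues(np.array(s['eef_rot'],float))[0]
print('g',s['ee_pos']-.019*R[:,2],s['torque'])
E
```

```text
clock: 14.9
ee_pos: [0.6648, 0.0416, 0.2204]
eef_rot: [1.003, 2.428, -0.288]
contact_force: [0.0, 0.4, -3.1]
gripper_width: 0.0251
grasp_force: 54.8
g [0.65795884 0.04862455 0.23666648] [ 0.31694993  0.18254661 -0.04918778]
```

```bash
python3 -m pendant '[{"jaw":0,"x":0.001,"y":0,"z":0.0017,"wx":0,"wy":0,"wz":0},{"jaw":0,"x":0.0018,"y":0,"z":0.003,"wx":0,"wy":0,"wz":0},{"jaw":0,"x":0.0018,"y":0,"z":0.003,"wx":0,"wy":0,"wz":0}]' 55
python3 -m pendant '[{"jaw":0,"x":0.001,"y":0,"z":0.0013,"wx":0,"wy":0,"wz":0},{"jaw":0,"x":0.001,"y":0,"z":0.0013,"wx":0,"wy":0,"wz":0}]' 55
```

```text
clock: 15.2
ee_pos: [0.6649, 0.042, 0.2173]
eef_rot: [1.002, 2.428, -0.287]
contact_force: [-0.9, 2.2, -1.1]
gripper_width: 0.0253
grasp_force: 54.8
clock: 15.4
ee_pos: [0.6648, 0.0422, 0.216]
eef_rot: [1.002, 2.427, -0.287]
contact_force: [-1.7, 2.2, 0.8]
gripper_width: 0.0247
grasp_force: 54.8
```

```bash
python3 -m pendant '[{"jaw":0,"x":0.0012,"y":0,"z":-0.0006,"wx":0,"wy":0,"wz":0},{"jaw":0,"x":0.0022,"y":0,"z":0.001,"wx":0,"wy":0,"wz":0},{"jaw":0,"x":0.0022,"y":0,"z":0.001,"wx":0,"wy":0,"wz":0}]' 55
python3 -m pendant '[{"jaw":0,"x":0.001,"y":0,"z":0.0017,"wx":0,"wy":0,"wz":0},{"jaw":0,"x":0.001,"y":0,"z":0.0017,"wx":0,"wy":0,"wz":0}]' 55
python3 -c "
from h import *
s=sensors.state();R=cv2.Rodrigues(np.array(s['eef_rot'],float))[0]
print('g',s['ee_pos']-.019*R[:,2],s['torque'])"
```

```text
clock: 15.7
ee_pos: [0.6644, 0.0425, 0.2156]
eef_rot: [1.002, 2.424, -0.287]
contact_force: [-0.9, 1.6, 5.4]
gripper_width: 0.0253
grasp_force: 54.8
clock: 15.9
ee_pos: [0.6645, 0.0421, 0.2153]
eef_rot: [1.002, 2.422, -0.287]
contact_force: [-3.0, 1.5, 9.9]
gripper_width: 0.0253
grasp_force: 54.9
g [0.65755303 0.04910371 0.23154467] [ 0.18296806  0.40016284 -0.07026021]
```

```bash
python3 -m pendant '[{"jaw":0,"x":-0.0007,"y":0,"z":-0.0013,"wx":0,"wy":0,"wz":0},{"jaw":0,"x":-0.0007,"y":0,"z":-0.0013,"wx":0,"wy":0,"wz":0}]' 10
python3 -m pendant '[{"jaw":0.35,"x":0,"y":0,"z":0,"wx":0,"wy":0,"wz":0},{"jaw":0.45,"x":0,"y":0,"z":0,"wx":0,"wy":0,"wz":0},{"jaw":0.6,"x":0,"y":0,"z":0,"wx":0,"wy":0,"wz":0},{"jaw":0.7,"x":0,"y":0,"z":0,"wx":0,"wy":0,"wz":0},{"jaw":0.7,"x":0,"y":0,"z":0,"wx":0,"wy":0,"wz":0},{"jaw":0.7,"x":0,"y":0,"z":0,"wx":0,"wy":0,"wz":0},{"jaw":0.7,"x":0,"y":0,"z":-0.015,"wx":0,"wy":0,"wz":0},{"jaw":0.7,"x":0,"y":0,"z":-0.04,"wx":0,"wy":0,"wz":0},{"jaw":0.7,"x":0,"y":0,"z":-0.08,"wx":0,"wy":0,"wz":0},{"jaw":0.7,"x":0,"y":0,"z":-0.12,"wx":0,"wy":0,"wz":0},{"jaw":0.7,"x":0,"y":0,"z":-0.15,"wx":0,"wy":0,"wz":0},{"jaw":0.7,"x":0,"y":0,"z":-0.15,"wx":0,"wy":0,"wz":0}]'
python3 - <<'E'
from h import *
a=grab('scene','pics/s9.png')[50:235,170:330];u=grab('top','pics/t9.png')[50:235,200:390]
cv2.imwrite('pics/c9.png',np.hstack([cv2.resize(x,None,fx=2.2,fy=2.2,interpolation=cv2.INTER_CUBIC) for x in(a,u)]))
T=cal('top')
for n in('scene','top'):print(n,proj(n,[[.657,.049,.254],[.657,.049,.127],[.657,.049,.158]]).round(1).tolist())
E
```

```text
clock: 16.1
ee_pos: [0.6645, 0.0417, 0.2152]
eef_rot: [1.002, 2.423, -0.288]
contact_force: [0.4, -1.0, 7.0]
gripper_width: 0.0256
grasp_force: 10.0
clock: 17.3
ee_pos: [0.609, 0.0999, 0.3486]
eef_rot: [1.001, 2.421, -0.278]
contact_force: [0.6, -0.5, -0.2]
gripper_width: 0.0615
grasp_force: 0.0
scene [[226.0, 106.4], [227.1, 156.8], [226.8, 145.1]]
top [[280.5, 106.4], [278.8, 128.0], [279.2, 123.3]]
```

View pics/c9.png

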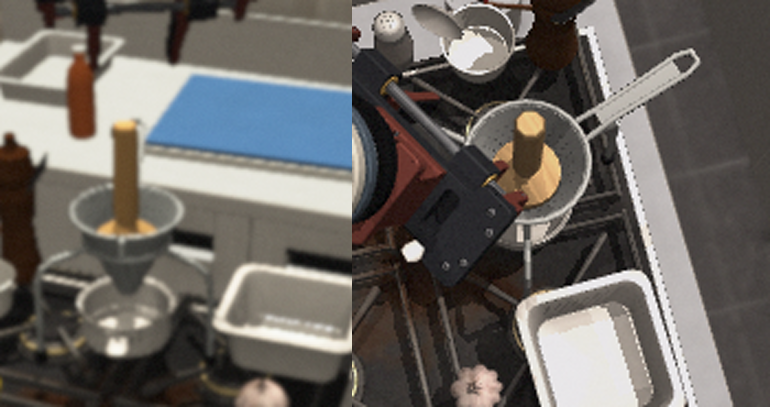

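The pestle stands upright: its end is at (531,124) in the top half and (124,125) in the scene half, within 1 px of the seated prediction. The saucepan is below and the arm is clear.

```bash
python3 -c "
from plant import order
print(order.hand_in())"
```

```text
the job is handed in; nothing more can be done
None
```

The job is handed in: the saucepan is centred under the strainer's tip to within about 1–2 mm, the pestle stands upright and seated in the cone, and the stand, lemon and garlic showed no disturbance in the pictures.

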